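# Free the focus carriage and slide it to the green stop

## Robot

A 6-joint arm with a two-finger parallel gripper is mounted at the origin on a cart in front of the work surface, level with it; the furniture and walls round the work are solid. World frame = base frame: x ahead of the robot, y to its left, z up, the work surface at z = 0. Lengths are in m, angles in degrees, forces in N, time in s.
With the tool pointing down it reaches from about 0.275 to 0.825 m from the base axis. Payload 5.2 kg.
Tool frame: the origin (TCP) lies on the centre line of the jaws, within the pads' length; the fingertips stand 17 mm ahead of it and the grasp point (between the pads) lies 2 mm behind it (ctrl.nose_length is the distance from the TCP to the fingertips, in m); z points along the fingers, y is the line along which they close (so a half turn about z gives the same grasp; the last joint's range is limited). The gripper opens to 93 mm and grips with 3 to 60 N. Pads are 15 mm wide; open, the fingers measure 128 mm over their backs; the gripper's body (75 mm by 188 mm) begins 65 mm behind the grasp point.
Start: joints at [53.755, 14.817, 87.949, -0, 77.235, -11.62], TCP at [0.229, 0.5, 0.236] pointing down, gripper open.
Joint ranges: [-179.93, 179.93], [-52.35, 119.4], [10.71, 147.94], [-69.91, 249.91], [12.55, 155.21], [-178.61, 178.61]. Speed limits (degrees/s): [147.25, 147.25, 180, 180, 180, 180].

## Interface

Orientations are given as a 3x3 rotation matrix whose columns are the frame's x, y, z axes.
In Python, from rig import ctrl, optics, nets gives the robot as it stands.
- The arm moves only by the tool jog_arm, never from a script. Its argument "moves" is a list that holds one entry, the list of rows, each a list of 4 numbers: the shift along the tool's x, y, z scaled (see below), then the turn about the tool's z scaled (see below). In form: [[[tx, ty, tz, spin], ...]]. A call has 1 to 12 rows; each row is the pose to reach, as a shift and turn from the pose commanded when the call began, along the tool's axes at that moment, turning the shorter way round; what a row does not reach only later rows make up. The controller multiplies each number of a shift by 20 cm and each number of a turn by 180 degrees. A row lasts 1/12 s, in which the tool goes at most 41.7 mm and 7.16 degrees, less where a joint would pass 70% of its speed; a pose out of reach is approached as far as the arm can. A call with a number of a shift or a turn outside -1 to 1 is refused whole. A call with a gripper value outside its range is refused whole. "claw" is the opening, from 0 (shut) to 1 (fully open), set as the call begins (left out, the last holds). The fingers move at their own pace and stop on an object; the grip force is fixed at half the most. Time passes only in rows, so rows that repeat a pose let the fingers close. It gives the time, the measured TCP pose, the force, the opening and the grip force at its end, in the units of the state.
- ctrl.state(): the state, without advancing time (a new reading comes with each control period).
- optics.capture(name): name is "side" or "top"; returns (picture, depth): 480x640x3 uint8, red, green, blue; 480x640 float32, m along the optical axis (not along the pixel's ray), 0 where there is no reading.
- optics.camera_model(name): a dict with "intrinsics" (3x3 intrinsics, pixels), "T" (4x4, takes a point from camera to world coordinates). Camera axes: x right, y down, z forward; pixel columns grow to the right and rows downward; lengths in m; the calibration is good to about 2 mm. A picture is of the moment at which its call begins. camera_model takes no time and is no camera call.
- ctrl.close_job(): hands the job in; it is judged then, once.
Trained networks look in the newest picture that a camera, given by its name, has taken for a name from the list of things; names that differ only in an ending like _2 or _b are one class to them, and where a whole thing is asked for, a point or a joint stands for the part that bears it (a point fixed in the world has none). Each returns a list of dicts, best first, with "p" (0 to 1); they miss things now and then, are a little off and sometimes report something else, mostly with a low value. They report only what shows in the picture. A call takes as long as a camera call.
- nets.recognise(target, camera): "extent" ([left, top, right, bottom] in pixels, round what is visible of it).
- nets.pinpoint(target, camera): "at" ([column, row] in pixels: a listed point, or the origin of a listed thing).
The state is a dict: "time": time; "qpos": joint angles; "dq": joint speeds; "joint_torque": joint torques, N m; "ee_pos": TCP position; "eef_rot": TCP orientation; "wrist_force": force on the tool from outside, world axes, zero at the start; "moment": the same for the moment, N m; "finger_gap": finger opening in m; "gripper_force": force on a finger pad.
Only numpy, scipy, OpenCV 4.12 (cv2) and the standard library are available. Lean on these libraries where they do the work, as an engineer would, in place of code of your own. Each camera call takes 0.05 s, during which the arm holds its last target. There are 200 camera calls.

## Task

Set the lens to its working position on the focus rail: press down the yellow pad in the middle of the blue carriage to free its brake, and with the pad kept pressed push the carriage along the rail until it rests against the green stop, then let the pad spring up again. Do not push the lens itself, do not drag the carriage against its brake, and leave the vial, the cube and the tape roll where they stand.

Things in the scene. Friction and masses are not known exactly. Their poses are not given: they have to be found in the camera images.
- rail: Fixed focus rail, 380 mm long, 60 mm wide at its foot, 26 mm high, lying on the worktop. Origin: centre of its underside. Its y axis runs along the rail (carriage travel), its z axis is up; the lens hangs out on its +x side.
- carriage (a joint): Position of the carriage along the rail's +y axis (m), 0 when its centre is over the rail's origin; limits -0.135 and 0.135. A brake holds it against about 20 to 25 N while the pad is up. With the pad down it slides with about 1 N plus light damping and stays where it is left.
- carriage_mid (a point): Centre of the blue carriage, on the rail's centre line, 40 mm above the worktop. The carriage is 70 mm long along the rail and 61 mm wide, and reaches to 58 mm above the worktop at two end walls (each 10 mm thick along the rail, 50 mm wide) that stand at both ends of the pad, 50 mm apart inside; the sides across the rail are open. A flat arm 18 mm high carries the lens on the +x side.
- pad_top (a point): Centre of the top of the yellow release pad, between the two end walls; the pad is 48 mm along the rail and 40 mm across it, 50 mm above the worktop when up. Moves with the pad. The end walls rise 8 mm above the pad when it is up, and a fingertip pressing the pad can push against them.
- release_pad (a joint): How far the pad is pressed down (m): 0 up, 0.008 at its lower end. Sprung: the force grows to about 7 N over the first 3 mm, where the brake comes fully free, then stays at 7 to 8 N to the hard lower end. It springs back when let go.
- green_stop_mid (a point): Centre of the green stop clamped on the rail, 40 mm above the worktop, on the rail's centre line. 20 mm long along the rail, 56 mm wide, 59 mm high with its knob. Fixed. The carriage rests against it when carriage_mid is 45 mm from this point.
- grey_stop_mid (a point): The same for the grey stop with a steel knob near the other end of the rail (which of the two ends is green varies).
- lens: Lens in a black ring on a short post and pedestal, 32x32x66 mm, fixed on the carriage's arm 95 mm to the rail's +x side of the pad; its origin is the centre of its underside, 18 mm above the worktop, its top at 84 mm. Not to be pushed.
- vial: Loose amber vial with a white screw cap, 27 mm wide, 60 mm high, standing beside the rail; origin at the centre of its underside.
- cube: Loose black optics cube with brass port rings, 34x34x33 mm, beside the rail; origin at the centre of its underside.
- tape_roll: Loose roll of black tape, 55 mm wide, 19 mm high, lying beyond the lens; origin at the centre of its underside.

How it is judged:
By the outcome, as a careful person would: the job done as asked, in the order asked, and still so for the second after the job is handed in, with the robot touching nothing.
It also fails if it takes over 42 s, if anything falls off the work surface, if the arm or the gripper's body presses on something with over 40 N, if the wrist force passes 120 N, or if a joint passes its speed limit or range.

## Working session

There is one attempt and no reset: what is moved stays moved. The work goes in short steps, Python scripts to look and compute and a tool call to move; the robot and the scene stay as the last step left them, time stands still between calls to the robot, and variables do not carry over. Pictures are saved under pics/ and viewed, at most 10 in all, crops included, and the job is handed in when it is done.

Besides the shell and the picture viewer there is one more tool, called after ">>>" as name(argument=value, ...), one argument or row to a line, values as JSON. jog_arm: Moves the arm, as the interface text tells. Its arguments: {"type":"object","properties":{"moves":{"type":"array","items":{"type":"array","items":{"type":"array","items":{"type":"number","minimum":-1,"maximum":1}}}},"claw":{"type":"number"}},"required":["moves"]}

```bash
mkdir -p pics; cat > h.py <<'E'
from rig import ctrl, optics, nets
import numpy as np, cv2
def ray(cam,uv):
    m=optics.camera_model(cam);K=np.array(m["intrinsics"]);T=np.array(m["T"])
    d=T[:3,:3]@np.linalg.solve(K,[uv[0],uv[1],1]);return T[:3,3],d
def at_z(cam,uv,z):
    o,d=ray(cam,uv);return o+d*(z-o[2])/d[2]
def tri(a,b):
    A=np.zeros((3,3));r=np.zeros(3)
    for o,d in (a,b):
        d=d/np.linalg.norm(d);P=np.eye(3)-np.outer(d,d);A+=P;r+=P@o
    return np.linalg.solve(A,r)
E
python3 - <<'E'
from h import *
np.set_printoptions(precision=4,suppress=True)
for c in("side","top"):
    im,d=optics.capture(c);cv2.imwrite(f"pics/{c}0.png",im[:,:,::-1]);print(c,optics.camera_model(c)["T"])
Z=dict(pad_top=.05,carriage_mid=.04,green_stop_mid=.04,grey_stop_mid=.04,rail=0,lens=.018,vial=0,cube=0,tape_roll=0)
for n,z in Z.items():
    R=[]
    for c in("side","top"):
        r=nets.pinpoint(n,c)[:2]
        for q in r: print(n,c,q,at_z(c,q["at"],z))
        if r:R.append(ray(c,r[0]["at"]))
    if len(R)==2:print("   tri",tri(*R))
s=ctrl.state();print(s["time"],s["ee_pos"],s["eef_rot"],s["wrist_force"],s["finger_gap"],ctrl.nose_length)
E
```

```text
side [[-0.9994  0.0181 -0.029   0.6524]
 [ 0.0339  0.6311 -0.775   0.6144]
 [ 0.0042 -0.7755 -0.6313  0.5989]
 [ 0.      0.      0.      1.    ]]
top [[ 0.0213 -0.9961  0.0857  0.5468]
 [-0.9995 -0.0193  0.0245 -0.0597]
 [-0.0227 -0.0862 -0.996   0.8955]
 [ 0.      0.      0.      1.    ]]
pad_top side {'at': [319.0, 196.1], 'p': 0.57} [ 0.6019 -0.1634  0.05  ]
pad_top top {'at': [389.7, 257.8], 'p': 0.84} [ 0.6002 -0.158   0.05  ]
   tri [ 0.6011 -0.1577  0.0539]
carriage_mid side {'at': [324.7, 202.9], 'p': 0.75} [ 0.5923 -0.1573  0.04  ]
carriage_mid top {'at': [384.5, 257.9], 'p': 0.71} [ 0.6006 -0.151   0.04  ]
   tri [ 0.5965 -0.1498  0.046 ]
green_stop_mid side {'at': [303.0, 176.2], 'p': 0.59} [ 0.6268 -0.241   0.04  ]
green_stop_mid top {'at': [445.2, 242.8], 'p': 0.63} [ 0.6262 -0.2457  0.04  ]
   tri [ 0.6266 -0.2465  0.0364]
grey_stop_mid side {'at': [361.7, 270.7], 'p': 0.83} [0.548  0.0138 0.04  ]
grey_stop_mid top {'at': [278.4, 288.5], 'p': 0.83} [0.5492 0.0144 0.04  ]
grey_stop_mid top {'at': [387.9, 257.8], 'p': 0.46} [ 0.6008 -0.1563  0.04  ]
   tri [0.5487 0.0144 
[... 224 characters left out ...]
[ 0.6963 -0.1256  0.018 ]
lens top {'at': [374.6, 202.3], 'p': 0.53} [ 0.692  -0.1364  0.018 ]
   tri [ 0.6953 -0.1374  0.0084]
vial side {'at': [357.1, 207.0], 'p': 0.9} [ 0.5301 -0.1982  0.    ]
vial top {'at': [386.0, 255.9], 'p': 0.75} [ 0.6064 -0.1577  0.    ]
vial top {'at': [414.8, 303.6], 'p': 0.58} [ 0.5295 -0.2052  0.    ]
   tri [ 0.5711 -0.1453  0.047 ]
cube side {'at': [379.5, 235.6], 'p': 0.78} [ 0.5007 -0.1155  0.    ]
cube top {'at': [361.1, 320.5], 'p': 0.64} [ 0.5003 -0.1183  0.    ]
   tri [ 0.5001 -0.1185 -0.0025]
1.0 [0.2292 0.5    0.2356] [[-0.909   0.4167 -0.    ]
 [ 0.4167  0.909  -0.    ]
 [ 0.     -0.     -1.    ]] [ 0.3221 -0.3228 -0.601 ] 0.09287139665530036 0.017
```

View pics/top0.png

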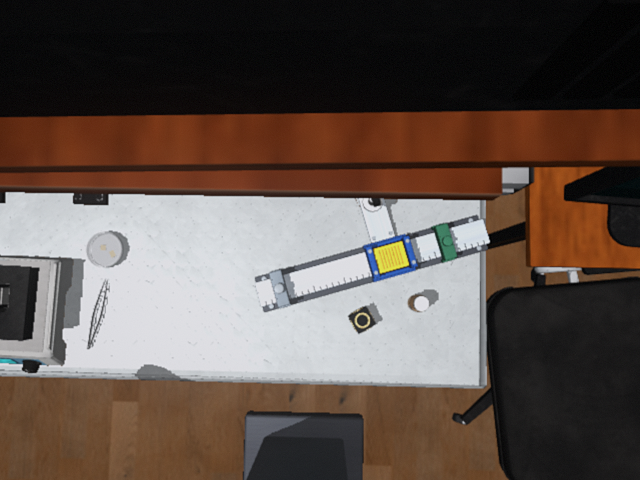

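View pics/side0.png

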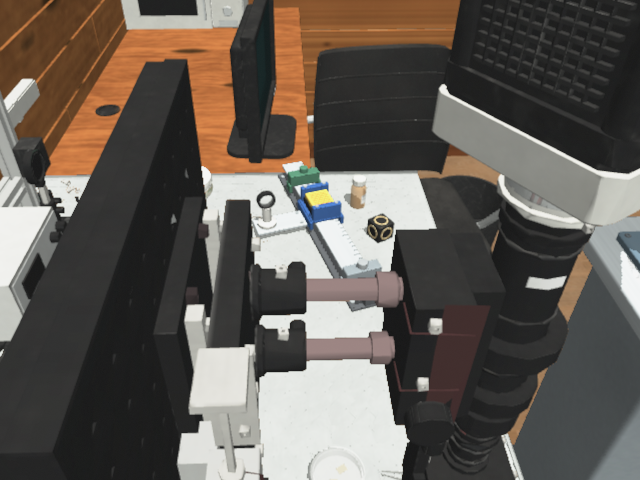

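The top view shows the blue carriage at about (391,257), the green stop at (446,242) and the grey stop at (280,288). The cube is at (362,320), the vial at (419,302) and the lens at (374,203), next to a wooden shelf. The side view agrees, and there's tall black equipment in the foreground. Next I'll map obstacle heights from depth.

```bash
python3 - <<'E'
from h import *
G=np.full((2,20,24),-9.)
for k,c in enumerate(("top","side")):
    im,d=optics.capture(c);m=optics.camera_model(c);K=np.array(m["intrinsics"]);T=np.array(m["T"])
    v,u=np.nonzero(d>0);z=d[v,u];P=np.c_[(u-K[0,2])/K[0,0]*z,(v-K[1,2])/K[1,1]*z,z]@T[:3,:3].T+T[:3,3]
    i=((P[:,0]-.1)/.05).astype(int);j=((P[:,1]+.5)/.05).astype(int);ok=(P[:,0]>.1)&(i<20)&(P[:,1]>-.5)&(j<24)
    np.maximum.at(G[k],(i[ok],j[ok]),P[ok,2])
    print(c,"max z in mm, rows x from .1 step .05; cols y from -.5 step .05")
    for i in range(20):print("%.2f"%(.1+.05*i),' '.join("%4d"%(x*1000) if x>-5 else "   ." for x in G[k,i]))
    if c=="top":
        hsv=cv2.cvtColor(im,cv2.COLOR_RGB2HSV)
        for n,lo,hi in(("yellow",(24,120,120),(35,255,255)),("green",(60,100,40),(85,255,255)),("blue",(105,150,60),(125,255,255))):
            M=cv2.inRange(hsv,lo,hi);M[:, :200]=0;M[:200]=0;M[350:]=0;M[:,490:]=0
            q=cv2.minAreaRect(np.argwhere(M)[:,::-1].astype(np.float32));print(n,q,at_z(c,q[0],.05))
            sel=M[v,u]>0;print("  medz",np.median(P[sel],0))
E
```

```text
top max z in mm, rows x from .1 step .05; cols y from -.5 step .05
0.10 -384 -866 -867 -870 -866 -868 -772 -408 -402 -402 -395 -390 -390 -769 -869 -869 -864 -868 -869 -867 -869 -867 -870 -866
0.15 -383 -871 -867 -869 -867 -870 -772 -767 -770 -769 -771 -769 -771 -773 -868 -867 -869 -869 -868 -870 -868 -869 -872 -869
0.20 -379 -869 -867 -866 -865 -868 -865 -868 -869 -867 -868 -868 -868 -870 -871 -870 -867 -870 -860 -868 -869 -868 -868 -869
0.25 -377 -871 -875 -873 -872 -875 -871    . -872 -872 -872 -869 -873 -871 -873 -876 -868    . -872 -873 -873 -867 -870 -870
0.30 -378    .    .    .    .    .    .    .    .    .    .    .    .    .    .    .    .    .    .    .    .    .    .    .
0.35 -377    .    .   -6   -7   -7   -7   -9   -7   -6   -6   -7   -6   -6   -6   -4   -5   -6   -6   -6    .    .    .    .
0.40 -378 -406    .   10    4    5    4    3    4    4    4    4    4    4    4    4    9   65   65   36    .    .    .    .
0.45 -378 -395    .   11    5    4    5   35    5    3    4    4    3    4    4    4   11   94   94    .    .    .    .    .
0.50 -378 -397    .    9    4   6
[... 3903 characters left out ...]
    .    .    .    .    .    .    .    .    .    .    .    .    .    .    .
0.85    .    .    .    .    .    .    .    .    .    .    .    .    .    .    .    .    .    .    .    .    .    .    .    .
0.90    .    .    .    .    .    .    .    .    .    .    .    .    .    .    .    .    .    .    .    .    .    .    .    .
0.95    .    .    .    .    .    .    .    .  107  107  107  108   92    .    .    .    .    .    .    .    .    .    .    .
1.00    .    .    .    5    2   10  164  174  170  113  113  112  112    .    .    .    .    .    .    .    .    .    .    .
1.05    .    .    .    6    9    2  233  164  113  112  110    .    .    .    .    .    .    .    .    .    .    .    .    .
```

>>> jog_arm(
  moves=[
    [[-0.71, -0.83, 0, -0.229], [-0.71, -0.83, 0, -0.229], [-0.71, -0.83, 0, -0.229], [-0.71, -0.83, 0, -0.229], [-0.71, -0.83, 0, -0.229], [-0.71, -0.83, 0, -0.229], [-0.71, -0.83, 0, -0.229], [-0.71, -0.83, 0, -0.229], [-0.71, -0.83, 0, -0.229], [-0.71, -0.83, 0, -0.229]],
  ],
  claw=0,
)

```text
time: 1.93
ee_pos: [0.2891, 0.2905, 0.2358]
eef_rot: [[-0.959, -0.284, 0.0], [-0.284, 0.959, 0.0], [-0.0, 0.0, -1.0]]
wrist_force: [0.3, -0.3, 0.1]
finger_gap: 0.0306
gripper_force: 0.0
```

>>> jog_arm(
  moves=[
    [[0.025, -0.98, 0, 0], [0.025, -0.98, 0, 0], [0.025, -0.98, 0, 0], [0.025, -0.98, 0, 0], [0.025, -0.98, 0, 0], [0.025, -0.98, 0, 0], [0.025, -0.98, 0, 0]],
  ],
)

```text
time: 2.52
ee_pos: [0.3408, 0.1002, 0.2357]
eef_rot: [[-0.959, -0.282, -0.0], [-0.282, 0.959, 0.0], [-0.0, 0.0, -1.0]]
wrist_force: [-0.6, -0.1, 0.2]
finger_gap: 0.0007
gripper_force: 0.0
```

>>> jog_arm(
  moves=[
    [[-0.8, -1, 0, 0], [-0.8, -1, 0, 0], [-0.8, -1, 0, 0], [-0.8, -1, 0, 0], [-0.8, -1, 0, 0], [-0.8, -1, 0, 0], [-0.8, -1, 0, 0], [-0.8, -1, 0, 0]],
  ],
)

```text
time: 3.18
ee_pos: [0.5526, -0.0443, 0.2342]
eef_rot: [[-0.958, -0.286, -0.002], [-0.286, 0.958, 0.001], [0.001, 0.001, -1.0]]
wrist_force: [-0.3, 0.1, 0.3]
finger_gap: 0.0007
gripper_force: 0.0
```

>>> jog_arm(
  moves=[
    [[-0.072, -0.62, 0, 0], [-0.072, -0.62, 0, 0], [-0.072, -0.62, 0, 0], [-0.072, -0.62, 0, 0], [-0.072, -0.62, 0.55, 0], [-0.072, -0.62, 0.55, 0], [-0.072, -0.62, 0.55, 0], [-0.072, -0.62, 0.55, 0], [-0.072, -0.62, 0.55, 0]],
  ],
)

```text
time: 3.93
ee_pos: [0.5988, -0.157, 0.1249]
eef_rot: [[-0.958, -0.288, -0.003], [-0.288, 0.958, 0.002], [0.003, 0.003, -1.0]]
wrist_force: [-0.7, -0.4, 1.1]
finger_gap: 0.0003
gripper_force: 0.0
```

```bash
python3 - <<'E'
from h import *
for c in("side","top"):
    im,d=optics.capture(c);cr=im[140:260,240:400] if c=="side" else im[180:340,300:500]
    cv2.imwrite(f"pics/{c}1.png",cv2.resize(cr,None,fx=4,fy=3.7)[:,:,::-1])
for n in ("pad_top","green_stop_mid"):
    q=nets.pinpoint(n,"side")[:1];print(n,q,[at_z("side",a["at"],.05 if n=="pad_top" else .04) for a in q])
s=ctrl.state();print(s["ee_pos"],s["wrist_force"])
m=optics.camera_model("side");K=np.array(m["intrinsics"]);T=np.linalg.inv(np.array(m["T"]))
p=np.append(np.array(s["ee_pos"])-[0,0,.017],1);q=K@(T@p)[:3];q=q[:2]/q[2];print("tip px",q,"crop",(q-[240,140])*[4,3.7])
E
```

```text
pad_top [{'at': [322.1, 198.8], 'p': 0.85}] [array([ 0.59705144, -0.15538812,  0.05      ])]
green_stop_mid [{'at': [303.5, 174.8], 'p': 0.82}] [array([ 0.62576615, -0.24565227,  0.04      ])]
[ 0.60155164 -0.15983299  0.12867974] [0.16082086 0.22826993 0.07362587]
tip px [320.02660648 166.30222184] crop [320.1064259   97.31822079]
```

View pics/side1.png

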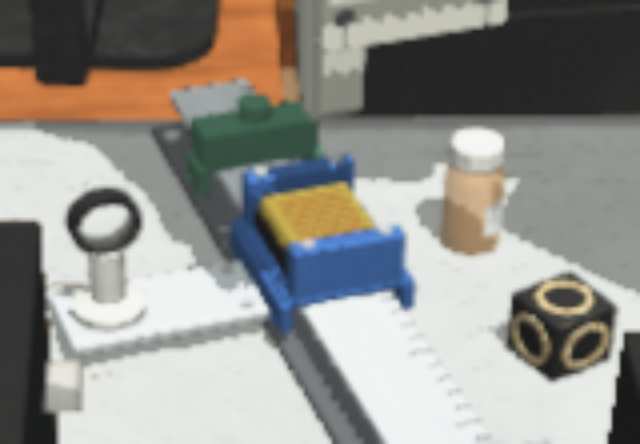

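The crop at (320,97) doesn't show the gripper where I projected it. I shouldn't have batched the capture with the move, so I'll take a fresh full frame.

```bash
python3 - <<'E'
from h import *
s=ctrl.state();print(s["time"],s["ee_pos"],s["wrist_force"],s["qpos"])
im,d=optics.capture("side");cv2.imwrite("pics/side2.png",im[:,:,::-1])
im,d=optics.capture("top");cv2.imwrite("pics/top2.png",im[:,:,::-1])
s=ctrl.state();print(s["time"],s["ee_pos"],s["wrist_force"])
E
```

```text
4.1333 [ 0.60155164 -0.15983299  0.12867974] [0.16082086 0.22826993 0.07362587] [-2.51362669e+01  2.68258960e+01  8.58992590e+01  4.58970180e-03
  6.69911859e+01 -1.31787456e+02]
4.2333 [ 0.60110773 -0.1601546   0.12802255] [ 0.14223919 -0.41140457  0.4642494 ]
```

View pics/side2.png

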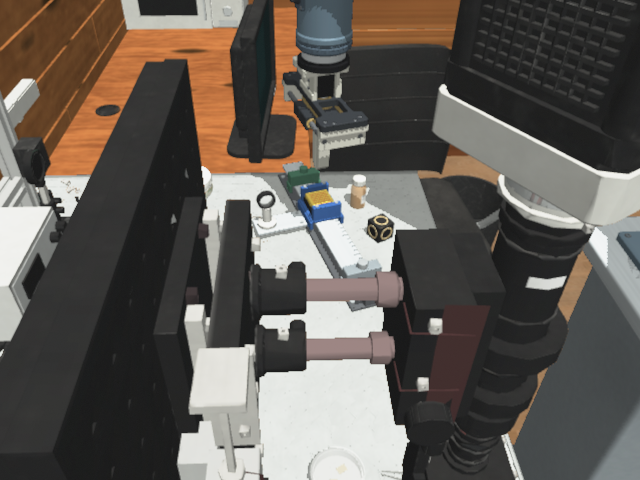

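The full frame shows the closed gripper right above the pad, with fingertips at about (320,166), which matches my projection. Nothing on the bench has been disturbed. I'll descend to just above the pad.

>>> jog_arm(
  moves=[
    [[0, 0, 0.14, 0], [0, 0, 0.22, 0], [0, 0, 0.26, 0], [0, 0, 0.26, 0], [0, 0, 0.26, 0], [0, 0, 0.26, 0]],
  ],
)

```text
time: 4.73
ee_pos: [0.6009, -0.1605, 0.0751]
eef_rot: [[-0.958, -0.286, 0.002], [-0.286, 0.958, -0.001], [-0.002, -0.002, -1.0]]
wrist_force: [0.1, 0.9, -0.2]
finger_gap: 0.0005
gripper_force: 0.0
```

>>> jog_arm(
  moves=[
    [[0, 0, 0.02, 0], [0, 0, 0.04, 0], [0, 0, 0.05, 0], [0, 0, 0.055, 0], [0, 0, 0.06, 0], [0, 0, 0.06, 0], [0, 0, 0.06, 0]],
  ],
)

```text
time: 5.32
ee_pos: [0.6007, -0.1604, 0.0628]
eef_rot: [[-0.958, -0.286, 0.002], [-0.286, 0.958, -0.001], [-0.002, -0.001, -1.0]]
wrist_force: [-0.4, 1.0, 6.5]
finger_gap: 0.0004
gripper_force: 3.4
```

>>> jog_arm(
  moves=[
    [[0, 0, 0.005, 0], [0, 0, 0.008, 0], [0, 0, 0.008, 0], [0, 0, 0.008, 0]],
  ],
)

```text
time: 5.65
ee_pos: [0.6007, -0.1604, 0.0613]
eef_rot: [[-0.958, -0.286, 0.002], [-0.286, 0.958, -0.001], [-0.002, -0.002, -1.0]]
wrist_force: [-0.5, 0.0, 6.3]
finger_gap: 0.0004
gripper_force: 3.4
```

>>> jog_arm(
  moves=[
    [[0, -0.01, 0, 0], [0, -0.02, 0, 0], [0, -0.035, 0, 0], [0, -0.05, 0, 0], [0, -0.065, 0, 0], [0, -0.08, 0, 0], [0, -0.095, 0, 0], [0, -0.11, 0, 0], [0, -0.12, 0, 0], [0, -0.125, 0, 0], [0, -0.125, 0, 0]],
  ],
)

```text
time: 6.57
ee_pos: [0.6081, -0.1847, 0.0614]
eef_rot: [[-0.958, -0.285, 0.002], [-0.285, 0.958, -0.001], [-0.002, -0.002, -1.0]]
wrist_force: [0.1, -0.6, 6.7]
finger_gap: 0.0003
gripper_force: 3.4
```

>>> jog_arm(
  moves=[
    [[0, -0.015, 0, 0], [0, -0.03, 0, 0], [0, -0.045, 0, 0], [0, -0.055, 0, 0], [0, -0.065, 0, 0], [0, -0.07, 0, 0], [0, -0.07, 0, 0], [0, -0.07, 0, 0]],
  ],
)

```text
time: 7.23
ee_pos: [0.6121, -0.1981, 0.0615]
eef_rot: [[-0.958, -0.286, 0.003], [-0.286, 0.958, -0.002], [-0.002, -0.002, -1.0]]
wrist_force: [0.4, 0.5, 6.4]
finger_gap: 0.0006
gripper_force: 3.4
```

```bash
python3 - <<'E'
from h import *
im,d=optics.capture("side");cv2.imwrite("pics/side3.png",cv2.resize(im[130:250,250:390],None,fx=5,fy=5)[:,:,::-1])
for n in ("carriage_mid","green_stop_mid"):
    q=nets.pinpoint(n,"side")[:1];print(n,[(a["p"],at_z("side",a["at"],.04)) for a in q])
s=ctrl.state();print(s["time"],s["ee_pos"],s["wrist_force"])
E
```

```text
carriage_mid [(0.88, array([ 0.61266758, -0.19619594,  0.04      ]))]
green_stop_mid [(0.57, array([ 0.62504654, -0.24529932,  0.04      ]))]
7.3833 [ 0.61209291 -0.19809822  0.06154115] [-0.49454085 -0.44790209  6.79765415]
```

View pics/side3.png

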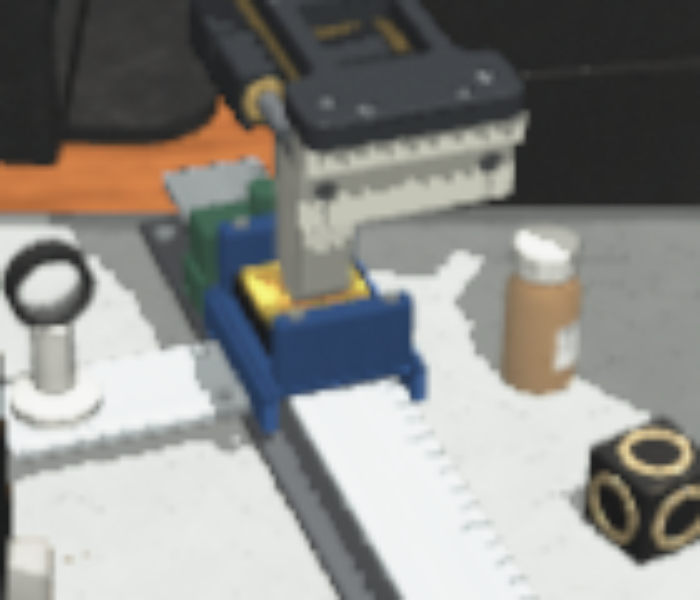

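The fingertip is at about (320,285) on the pressed pad. The blue carriage has moved along with it and sits just short of the green stop at (215,240). The vial, cube and lens haven't moved. I'll continue gently until the force rises.

>>> jog_arm(
  moves=[
    [[0, -0.008, 0, 0], [0, -0.016, 0, 0], [0, -0.024, 0, 0], [0, -0.032, 0, 0], [0, -0.04, 0, 0], [0, -0.04, 0, 0], [0, -0.04, 0, 0]],
  ],
)

```text
time: 7.97
ee_pos: [0.6138, -0.2043, 0.061]
eef_rot: [[-0.958, -0.286, 0.001], [-0.286, 0.958, 0.001], [-0.001, 0.001, -1.0]]
wrist_force: [-0.8, 3.1, 6.8]
finger_gap: 0.0003
gripper_force: 3.5
```

>>> jog_arm(
  moves=[
    [[0, -0.005, 0, 0], [0, -0.01, 0, 0], [0, -0.015, 0, 0], [0, -0.015, 0, 0], [0, -0.015, 0, 0]],
  ],
)

```text
time: 8.38
ee_pos: [0.6143, -0.2068, 0.0609]
eef_rot: [[-0.958, -0.286, 0.0], [-0.286, 0.958, 0.002], [-0.001, 0.001, -1.0]]
wrist_force: [-0.5, 4.5, 7.2]
finger_gap: 0.0007
gripper_force: 3.5
```

>>> jog_arm(
  moves=[
    [[0, -0.005, 0, 0], [0, -0.01, 0, 0], [0, -0.015, 0, 0], [0, -0.02, 0, 0], [0, -0.02, 0, 0], [0, -0.02, 0, 0]],
  ],
)

```text
time: 8.88
ee_pos: [0.6154, -0.2106, 0.0609]
eef_rot: [[-0.958, -0.286, 0.0], [-0.286, 0.958, 0.002], [-0.001, 0.001, -1.0]]
wrist_force: [-0.3, 4.6, 7.1]
finger_gap: 0.0009
gripper_force: 3.5
```

```bash
python3 - <<'E'
from h import *
im,d=optics.capture("side");cv2.imwrite("pics/side4.png",cv2.resize(im[150:230,270:370],None,fx=7,fy=7)[:,:,::-1])
for n in ("carriage_mid","green_stop_mid"):
    q=nets.pinpoint(n,"side")[:1];print(n,[(a["p"],at_z("side",a["at"],.04)) for a in q])
s=ctrl.state();print(s["time"],s["ee_pos"],s["wrist_force"])
E
```

```text
carriage_mid [(0.7, array([ 0.61345919, -0.19405914,  0.04      ]))]
green_stop_mid [(0.66, array([ 0.62359778, -0.24492654,  0.04      ]))]
9.0333 [ 0.61541737 -0.21056058  0.06089643] [-1.13882443  4.00887993  7.36783144]
```

View pics/side4.png

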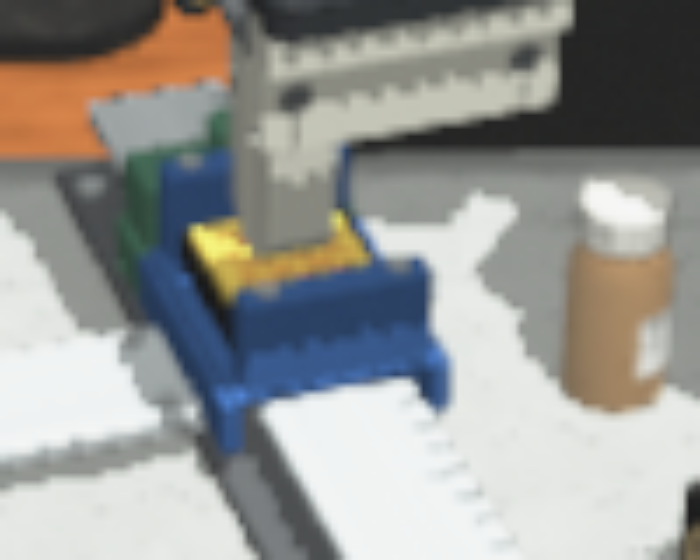

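The carriage's front wall at (195,190) meets the green stop at (150,200), and the finger is now sliding over the pad. I'll move on until it touches the wall, to confirm the carriage is seated.

>>> jog_arm(
  moves=[
    [[0, -0.005, 0, 0], [0, -0.01, 0, 0], [0, -0.015, 0, 0], [0, -0.015, 0, 0], [0, -0.015, 0, 0]],
  ],
)

```text
time: 9.45
ee_pos: [0.6158, -0.212, 0.0609]
eef_rot: [[-0.958, -0.286, -0.001], [-0.286, 0.958, 0.004], [-0.0, 0.004, -1.0]]
wrist_force: [-2.1, 8.2, 8.8]
finger_gap: 0.0006
gripper_force: 5.8
```

The force rose to about 8 N, so the carriage is seated. Lifting straight up.

>>> jog_arm(
  moves=[
    [[0, 0, -0.02, 0], [0, 0, -0.04, 0], [0, 0, -0.06, 0], [0, 0, -0.09, 0], [0, 0, -0.15, 0], [0, 0, -0.25, 0], [0, 0, -0.4, 0], [0, 0, -0.55, 0], [0, 0, -0.6, 0], [0, 0, -0.6, 0], [0, 0, -0.6, 0]],
  ],
)

```text
time: 10.37
ee_pos: [0.6162, -0.2149, 0.1803]
eef_rot: [[-0.958, -0.285, 0.001], [-0.285, 0.958, -0.001], [-0.001, -0.001, -1.0]]
wrist_force: [-0.5, -0.4, 0.1]
finger_gap: 0.0002
gripper_force: 0.0
```

```bash
python3 - <<'E'
from h import *
im,d=optics.capture("side");cv2.imwrite("pics/side5.png",cv2.resize(im[150:260,250:400],None,fx=5,fy=5)[:,:,::-1])
for n in ("carriage_mid","green_stop_mid","vial","cube"):
    q=nets.pinpoint(n,"side")[:1];print(n,[(a["p"],at_z("side",a["at"],.04 if "mid" in n else 0)) for a in q])
s=ctrl.state();print(s["time"],s["ee_pos"],s["wrist_force"])
E
```

```text
carriage_mid []
green_stop_mid [(0.66, array([ 0.62548231, -0.24298351,  0.04      ]))]
vial [(0.64, array([ 0.52936835, -0.20527458,  0.        ]))]
cube [(0.87, array([ 0.50846398, -0.11705298,  0.        ]))]
10.6167 [ 0.61539495 -0.21429504  0.17809885] [0.27121101 0.55114081 0.22383102]
```

View pics/side5.png

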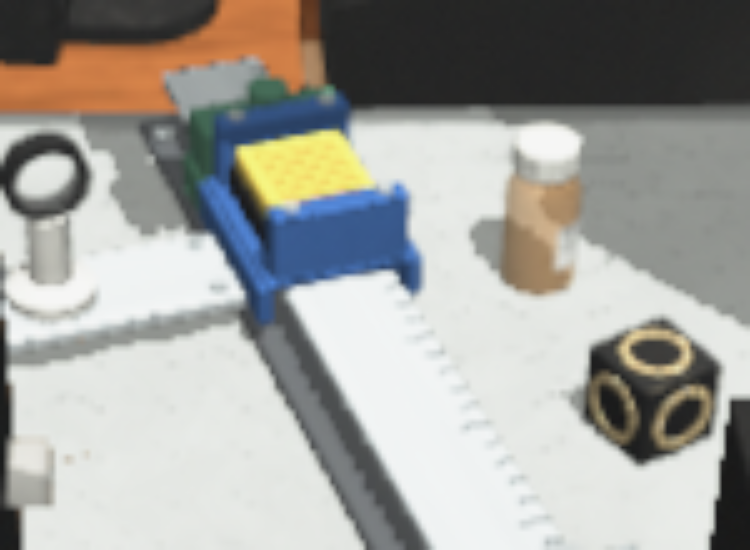

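The pad at (300,165) has sprung back up, and the carriage rests against the green stop at (210,140). The vial, cube and lens stand where they were.

```bash
python3 -c "
from rig import ctrl
print(ctrl.close_job())"
```

```text
the job is handed in; nothing more can be done
None
```

The carriage is resting against the green stop with the pad released. The vial, cube and lens look undisturbed, the tape roll was never located in the images but the arm stayed clear of the area beyond the lens, and the job is handed in.

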